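# Lay the filter carton on its back against the stop

## Robot

A 6-joint arm with a two-finger parallel gripper is mounted at the origin on the work surface. World frame = base frame: x ahead of the robot, y to its left, z up, the work surface at z = 0. Lengths are in mm, angles in rad, forces in N, time in s.
With the tool pointing down it reaches from about 325 to 900 mm from the base axis. Payload 6.1 kg.
Tool frame: the origin (TCP) lies between the finger pads; the fingertips stand 22 mm ahead of it and the grasp point (between the pads) lies 3 mm ahead of it (r.finger_overhang is the distance from the TCP to the fingertips, in mm); z points along the fingers, y is the direction in which the jaws open and shut (so a half turn about z gives the same grasp; the last joint's range is limited). The gripper opens to 87 mm and grips with 3 to 60 N. Pads are 19 mm wide; open, the fingers measure 117 mm over their backs; the gripper's body (75 mm by 190 mm) begins 51 mm behind the grasp point.
Start: joints at [-1.243, 0.22, 1.526, -0, 1.395, -0.126], TCP at [273.982, -561.738, 244.538] pointing down, gripper open.
Joint ranges: [-2.98, 2.98], [-0.91, 2.08], [0.09, 2.57], [-1.24, 4.39], [0.2, 2.65], [-2.68, 2.68]. Speed limits (rad/s): [2.57, 2.57, 3.01, 3.14, 3.14, 3.14].

## Interface

Orientations are given as a unit quaternion [w, x, y, z].
In Python, from workcell import r gives the robot as it stands.
- The arm moves only by the tool play_rows, never from a script. Its argument "rows" is a list of rows, each a list of 3 entries, a list of its own where there are three numbers: the opening, from -1 (shut) to 1 (fully open), then the shift along the tool's x, y, z as a fraction of full scale, then the turn, a rotation vector about the tool's x, y, z as a fraction of full scale. A call has exactly 5 rows; each row shifts and turns the pose as measured when the row begins, along the tool's axes as they then stand; what a row does not reach is not made up. Full scale, the value 1, is 0.3 m for a shift and 4 degrees for a turn. A row lasts 1/8 s, in which the tool goes at most 62.5 mm and 10.7 degrees, less where a joint would pass 70% of its speed; a pose out of reach is approached as far as the arm can. A call with a number of a shift or a turn outside -1 to 1 is refused whole. A call with a gripper value outside its range is refused whole. The fingers move at their own pace and stop on an object; the grip force is fixed at half the most. Time passes only in rows, so rows that do not move let the fingers close, or fill a call up. It gives the time, the measured TCP pose, the force and the opening at its end, in the units of the state.
- r.read_state(): the state, without advancing time (a new reading comes with each control period).
- r.read_camera(name): name is "scene" or "top" or "wrist"; returns a dict with "img" (480x640x3 uint8, red, green, blue), "mtx" (3x3 intrinsics, pixels), "R" (3x3) and "t" (3): a world point X has camera coordinates R X + t; the wrist camera has in their place "mount" (4x4, takes a point from camera to tool coordinates, whose origin is the TCP and whose axes are the flange's). Camera axes: x right, y down, z forward; pixel columns grow to the right and rows downward; lengths in mm; the calibration is good to about 2 mm. A picture is of the moment at which its call begins: read the wrist's pose just before it. There is no depth.
- r.finish_job(): hands the job in, once; it reports no verdict.
The state is a dict: "clock": time; "joints": joint angles; "joint_velocities": joint speeds; "effort": joint torques, N m; "tool_pos": TCP position; "eef_rot": TCP orientation; "contact_force": force on the tool from outside, world axes, zero at the start; "torque": the same for the moment, N m; "grip_width": finger opening in mm.
Only numpy, scipy, OpenCV 4.12 (cv2) and the standard library are available. Lean on these libraries where they do the work, as an engineer would, in place of code of your own. Each camera call takes 0.05 s, during which the arm holds its last target.

## Task

The oil-filter carton on the workbench stands on end: push it over onto its back with the fingertips, so that its white label faces up, then push it along the bench until its top end lies flush against the aluminium stop rail. Do not grip, lift or carry the carton, leave the oil bottle, spray can, bushing and tin where they stand, and finish clear of everything.

Things in the scene. Friction and masses are not known exactly. Their poses are not given: they have to be found in the camera images.
- carton: Loose oil-filter carton, yellow above, black below, 0.25 to 0.5 kg, standing on the bench: 62 mm deep (its x), 90 mm wide (its y), 130 mm tall (its z). Origin: centre of its underside. Pushed about 100 mm up on the label side it tips over its far bottom edge and past about 25 degrees falls by itself. On its back, x points down, z at the stop, and the origin is the end face nearer the robot.
- carton_label (a point): Middle of the carton's white label (70 x 105 mm, black bars, red panel), on its -x side, 31 mm from its axis and 75 mm up. At the start it faces roughly the robot, away from the stop, within 12 degrees of square to it. The label folds 22 mm over the top along that edge, so it shows from above.
- carton_mid (a point): Centre of the carton (65 mm up when standing, 31 mm when lying on its back).
- carton_end (a point): Centre of the carton's top end face, 130 mm along its z axis from its underside; this end goes against the stop. After tipping it lies some 20 to 90 mm short of the stop. A crooked carton can jam on the stop by friction, so square it on the way: two fingertips near both sides of its near end, or a push on the lagging side, turn it as it slides.
- stop: Bare aluminium stop rail fixed to the bench beyond the carton: 300 mm long (its y), 24 mm thick, 30 mm high. Origin: on the bench, in the middle of its front face (the long side towards the robot). Its +x axis points square into the rail, away from the carton; the front face is its plane x = 0.
- oil_bottle: Bystander: orange one-litre oil bottle, 60 x 95 mm, 220 mm tall with a grey cap; stands loose to the left or right of the carton's path, near the stop. Origin: centre of its underside.
- spray_can: Bystander: red round spray can with a white band and black cap, 66 mm across, 200 mm tall; stands loose on the side opposite the oil bottle. Origin: centre of its underside.
- bushing: Bystander: black rubber ring, 48 mm across, 45 mm high, loose, left or right of the standing carton. Origin: centre of its underside.
- wax_tin: Bystander: blue round closed tin, 76 mm across, 42 mm high, loose, on the side opposite the bushing. Origin: centre of its underside.
Not all that is in view belongs to the job. Of the things that look like the carton, take the one that is farthest to the robot's left at the start.

How it is judged (in metres and radians):
On the way:
1. the carton lies on its back, label up (angle between carton's own x axis and vertical above 3 rad and height (world z) of carton_mid below 0.037 m), for 0.2 s.
At the end, for the whole second after the job is handed in: The carton lies still and flat on the bench on its back, label up (within 8 degrees), the centre of its top end within 6 mm of the stop's front face and within 120 mm of the stop's middle, square to the stop within 0.1 rad (all of step 1 and x of carton_end in the frame of stop between -0.006 and 0.006 m and y of carton_end in the frame of stop between -0.12 and 0.12 m and angle between the z axis of carton and the x axis of stop, either way round below 0.1 rad and linear speed of carton below 0.01 m/s); the robot touches nothing.
It fails at once if the carton is lifted off the bench (height (world z) of carton_mid above 0.09 m or (angle between carton's own x axis and vertical above 3 rad and height (world z) of carton_mid above 0.055 m)).
It fails at once if the oil bottle is shifted more than 20 mm or tipped (distance of oil_bottle from where it was at the start of the episode above 0.02 m or angle between oil_bottle's own z axis and vertical above 0.3 rad).
It fails at once if the spray can is shifted more than 20 mm or tipped (distance of spray_can from where it was at the start of the episode above 0.02 m or angle between spray_can's own z axis and vertical above 0.3 rad).
It fails at once if the rubber bushing is shifted more than 20 mm or tipped (distance of bushing from where it was at the start of the episode above 0.02 m or angle between bushing's own z axis and vertical above 0.3 rad).
It fails at once if the wax tin is shifted more than 20 mm or tipped (distance of wax_tin from where it was at the start of the episode above 0.02 m or angle between wax_tin's own z axis and vertical above 0.3 rad).
It also fails if it takes over 45 s, if anything falls off the work surface, if the arm or the gripper's body presses on something with over 40 N, if the wrist force passes 120 N, or if a joint passes its speed limit or range.

## Working session

There is one attempt and no reset: what is moved stays moved. The work goes in short steps, Python scripts to look and compute and a tool call to move; the robot and the scene stay as the last step left them, time stands still between calls to the robot, and variables do not carry over. Pictures are saved under pics/ and viewed, and the job is handed in when it is done.

Besides the shell and the picture viewer there is one more tool, called as name(argument=value, ...) on one line, values as JSON. play_rows: Moves the arm, as the interface text tells. Shift numbers are shares of 0.3 m and turn numbers shares of 4 degrees, none past 1 either way. Its arguments: {"type":"object","properties":{"rows":{"type":"array"}},"required":["rows"]}

```bash
mkdir -p pics; ls; python3 - <<'E'
from workcell import r
import cv2,numpy as np
print(r.read_state())
for n in("scene","top"):
    c=r.read_camera(n); cv2.imwrite(f"pics/{n}0.png",c["img"][:,:,::-1]); print(n,c["mtx"].tolist(),c["R"].tolist(),c["t"])
E
```

```text
pics
{'clock': 0.0, 'joints': array([-1.24306765e+00,  2.21255686e-01,  1.52758726e+00,  2.72595490e-05,
        1.39466641e+00, -1.26136777e-01]), 'joint_velocities': array([-0.00101445,  0.00109876, -0.00120583,  0.00063235,  0.00066112,
       -0.00019978]), 'effort': array([ 1.43936868e-03, -4.94617081e+01, -3.87377322e+01,  7.00767129e-02,
        5.73396846e-02, -1.49443440e-04]), 'tool_pos': array([ 273.82943504, -561.19973351,  243.43150812]), 'eef_rot': array([-9.54838357e-04,  9.74361176e-01,  2.24987513e-01, -8.30860498e-05]), 'contact_force': array([-0.00267689, -0.25345996, -0.1877971 ]), 'torque': array([ 0.00401299,  0.02506572, -0.0305382 ]), 'grip_width': 86.99340060707446}
scene [[449.7318301301533, 0.0, 329.4274034604375], [0.0, 449.7318301301533, 239.4603970964744], [0.0, 0.0, 1.0]] [[0.8489708142296335, 0.528254198771998, -0.014002073633142115], [0.44153426078232483, -0.7236608936810925, -0.5304360541215957], [-0.2903378258885317, 0.4441423335333359, -0.8476093052945347]] [-487.07117517 -136.90061937 1285.87039087]
top [[465.0052548710311, 0.0, 321.7788176329097], [0.0, 465.0052548710311, 239.34034607183952], [0.0, 0.0, 1.0]] [[-0.02082566640373279, -0.9997255250055223, 0.010731554932706808], [-0.9969552885365978, 0.01995881648028358, -0.07537770428724568], [0.07514282585682773, -0.012268671368148451, -0.9970973048931134]] [  73.00155694  551.82031712 1034.75524329]
```

View pics/scene0.png

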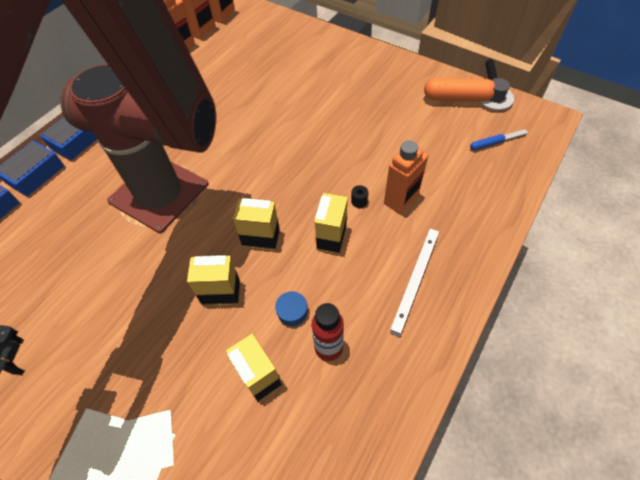

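View pics/top0.png

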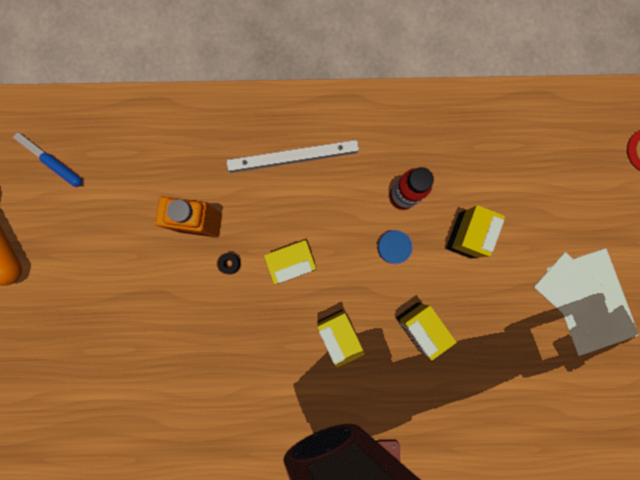

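Four cartons are in the top view: (290,262), (340,340), (429,332) and (478,232). World +y (the robot's left) is image left, so the target is the one at (290,262). It stands between the bushing and the tin, in front of the rail. I'll enlarge it to confirm.

```bash
python3 - <<'E'
import cv2
a=cv2.imread("pics/top0.png")[125:305,150:450]
cv2.imwrite("pics/crop0.png",cv2.resize(a,(800,480),interpolation=cv2.INTER_CUBIC))
E
```

```text
(no output)
```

View pics/crop0.png

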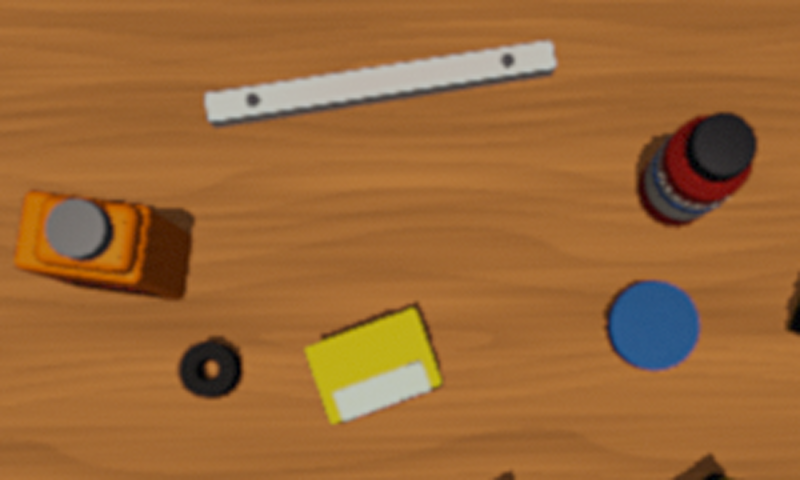

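The crop confirms it: a yellow top with the white fold-over strip on the robot-facing edge, corners near (306,348), (417,306), (440,384) and (332,423) in the crop. Next I compute positions.

```bash
cat > h.py <<'E'
import numpy as np
from workcell import r
import cv2
def back(c,uv,z):
    K,R,t=map(np.array,(c["mtx"],c["R"],c["t"])); C=-R.T@t
    d=R.T@np.linalg.inv(K)@np.array([uv[0],uv[1],1.]); return C+d*(z-C[2])/d[2]
def proj(c,X):
    p=c["R"]@np.array(X)+c["t"]; p=c["mtx"]@p; return p[:2]/p[2]
E
python3 - <<'E'
from h import *
c=r.read_camera("top"); f=lambda u,v:(150+(u-.0)/2.6667,125+v/2.6667)
P=[back(c,f(*p),130)[:2] for p in [(306,348),(417,306),(440,384),(332,423)]]
for p in P: print(p.round(1))
P=np.array(P); print("centre",P.mean(0)); 
for i in range(4): d=P[(i+1)%4]-P[i]; print(np.linalg.norm(d).round(1),np.degrees(np.arctan2(d[1],d[0])).round(1))
a=back(c,f(212,121),30);b=back(c,f(555,68),30); print("rail front top",a,b)
d=b-a; print(np.degrees(np.arctan2(d[1],d[0])),np.linalg.norm(d))
print("bottom",back(c,f(212,127),0),back(c,f(557,73),0))
for n,p,z in [("bush",(211,368),45),("tin",(653,325),42),("bottlecap",(78,229),220),("can",(722,147),200)]: print(n,back(c,f(*p),z).round(0))
E
```

```text
[514.4 179.2]
[544.7  94.4]
[485.1  78. ]
[457.3 160.2]
centre [500.39330471 127.96772543]
90.1 -70.4
61.9 -164.7
86.8 108.6
60.2 18.4
rail front top [713.5745316  267.93479128  30.        ] [754.21415681 -25.38010304  30.        ]
-82.11172535377246 296.1168795783523
bottom [715.14551224 273.52766035   0.        ] [757.76928024 -29.90180822   0.        ]
bush [503. 267.  45.]
tin [ 532. -100.   42.]
bottlecap [596. 325. 220.]
can [ 649. -127.  200.]
```

```bash
python3 - <<'E'
from h import *
c=r.read_camera("top")
for n,uv in [("A",(340,340)),("B",(430,332)),("C",(484,232))]: print(n,back(c,uv,130).round(0))
for uv in [(319,320),(346,314),(363,354),(335,366)]: print(back(c,uv,130).round(0))
print("bottle base pts",[back(c,uv,0).round(0) for uv in [(218,237),(222,206),(157,226)]],[back(c,uv,180).round(0) for uv in [(160,197),(205,201),(202,234)]])
print(r.read_state()["clock"])
s=r.read_camera("scene");cv2.imwrite("pics/sc1.png",cv2.resize(s["img"][110:290,170:450,::-1],(800,514),interpolation=cv2.INTER_CUBIC))
E
```

```text
A [342.  31. 130.]
B [ 354. -150.  130.]
C [ 553. -269.  130.]
[383.  72. 130.]
[394.  18. 130.]
[314. -14. 130.]
[291.  42. 130.]
bottle base pts [array([565., 301.,   0.]), array([637., 291.,   0.]), array([593., 441.,   0.])] [array([629., 374., 180.]), array([620., 288., 180.]), array([556., 294., 180.])]
0.2
```

View pics/sc1.png

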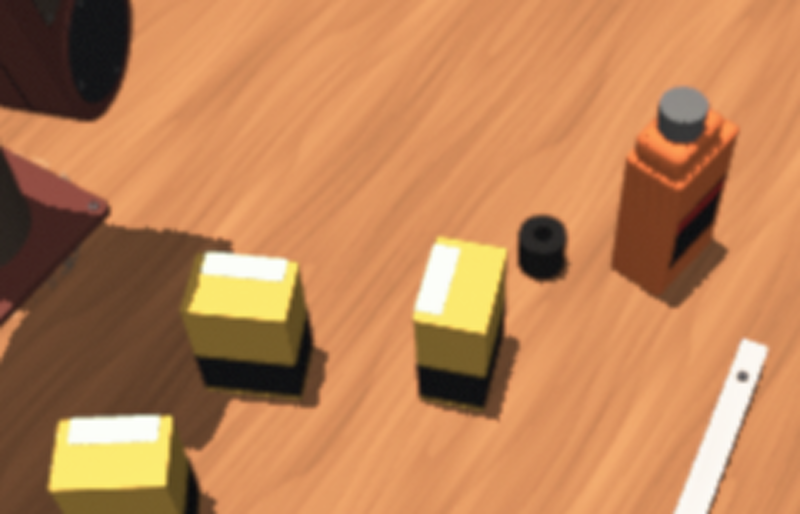

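play_rows(rows=[[0.3,[0,-0.1,-0.1],[0,0,0.7]],[0.3,[0,-0.2,0],[0,0,0.7]],[0.3,[0,-0.2,0],[0,0,0.7]],[0.3,[0,-0.2,0],[0,0,0]],[0.3,[0,-0.2,0],[0,0,0]]])

```text
clock: 0.88
tool_pos: [178.5, -304.2, 273.5]
eef_rot: [-0.001, 0.989, 0.15, -0.0]
contact_force: [0.7, 0.7, 1.9]
grip_width: 57.3
```

```bash
cat >> h.py <<'E'
from scipy.spatial.transform import Rotation as Ro
def st():
    s=r.read_state(); q=s["eef_rot"]; M=Ro.from_quat([q[1],q[2],q[3],q[0]]).as_matrix()
    print("t",round(s["clock"],2),"pos",s["tool_pos"].round(1),"yaw",np.degrees(np.arctan2(M[1,0],M[0,0])).round(2),"zax",M[:,2].round(3),"F",s["contact_force"].round(1),"w",round(s["grip_width"],1)); return s["tool_pos"],M
def to(x,y,z):
    p,M=st(); print("tool shift /300:",(M.T@(np.array([x,y,z])-p)/300).round(3))
E
python3 -c "
from h import *
to(428,105,240)"
```

```text
t 0.88 pos [ 178.5 -304.2  273.5] yaw 17.26 zax [-0.001  0.002 -1.   ] F [0.7 0.7 1.9] w 57.3
tool shift /300: [ 1.199 -1.055  0.114]
```

play_rows(rows=[[0.3,[0.14,-0.14,0],[0,0,0]],[0.3,[0.14,-0.14,0],[0,0,0]],[0.3,[0.14,-0.14,0],[0,0,0]],[0.3,[0.14,-0.14,0],[0,0,0]],[0.3,[0.14,-0.14,0],[0,0,0]]])

```text
clock: 1.5
tool_pos: [318.5, -35.3, 274.7]
eef_rot: [0.003, 0.99, 0.143, 0.003]
contact_force: [2.0, -1.5, -0.3]
grip_width: 56.9
```

```bash
python3 -c "
from h import *
to(428,105,240)"
```

```text
t 1.5 pos [318.5 -35.3 274.7] yaw 16.49 zax [ 0.007 -0.004 -1.   ] F [ 2.  -1.5 -0.3] w 56.9
tool shift /300: [ 0.482 -0.346  0.117]
```

play_rows(rows=[[0.3,[0.15,-0.11,0],[0,0,0]],[0.3,[0.15,-0.11,0],[0,0,0]],[0.3,[0.1,-0.09,0],[0,0,-0.2]],[0.3,[0.05,-0.02,0.05],[0,0,0]],[0.3,[0,0,0.05],[0,0,0]]])

```text
clock: 2.12
tool_pos: [423.7, 108.0, 246.2]
eef_rot: [0.003, 0.988, 0.155, 0.007]
contact_force: [0.4, 0.7, -0.6]
grip_width: 56.8
```

```bash
python3 - <<'E'
from h import *
to(428,105,122)
c=r.read_camera("top");cv2.imwrite("pics/t1.png",cv2.resize(c["img"][125:425,150:450,::-1],(600,600)))
E
```

```text
t 2.12 pos [423.7 108.  246.2] yaw 17.88 zax [ 0.014 -0.005 -1.   ] F [ 0.4  0.7 -0.6] w 56.8
tool shift /300: [0.006 0.01  0.414]
```

View pics/t1.png

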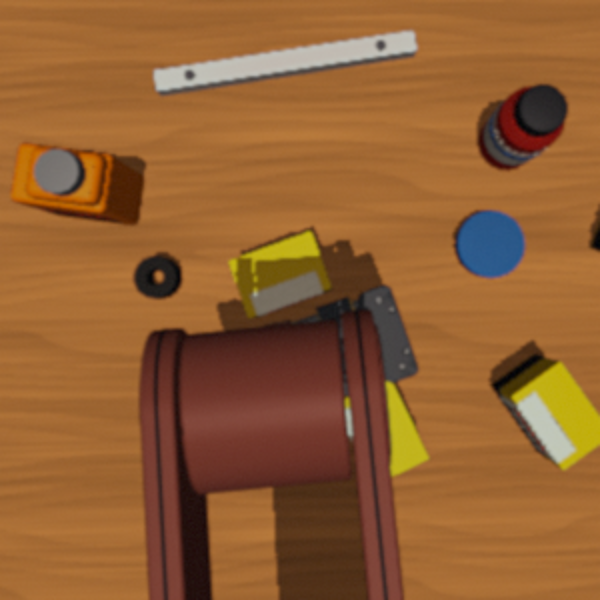

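The gripper is right behind the carton's label face and everything else is still in place. I'll descend so the tips are at 100 mm.

play_rows(rows=[[0.3,[0,0,0.15],[0,-0.17,0]],[0.3,[0,0,0.15],[0,0,0]],[0.3,[0,0.01,0.1],[0,0,0]],[0.3,[0,0,0.01],[0,0,0]],[0.3,[0.03,0,0],[0,0,0]]])

```text
clock: 2.8
tool_pos: [430.7, 102.5, 119.2]
eef_rot: [0.005, 0.988, 0.152, -0.001]
contact_force: [1.1, 0.1, 0.2]
grip_width: 56.7
```

```bash
python3 - <<'E'
from h import *
to(461,116,122)
for n in("scene","top"):
    c=r.read_camera(n);a=c["img"][110:290,170:450,::-1] if n=="scene" else c["img"][200:380,220:500,::-1];cv2.imwrite(f"pics/{n}2.png",cv2.resize(a,(800,514),interpolation=cv2.INTER_CUBIC))
E
```

```text
t 2.8 pos [430.7 102.5 119.2] yaw 17.51 zax [ 0.   -0.01 -1.  ] F [1.1 0.1 0.2] w 56.7
tool shift /300: [ 0.11  -0.012 -0.01 ]
```

View pics/scene2.png

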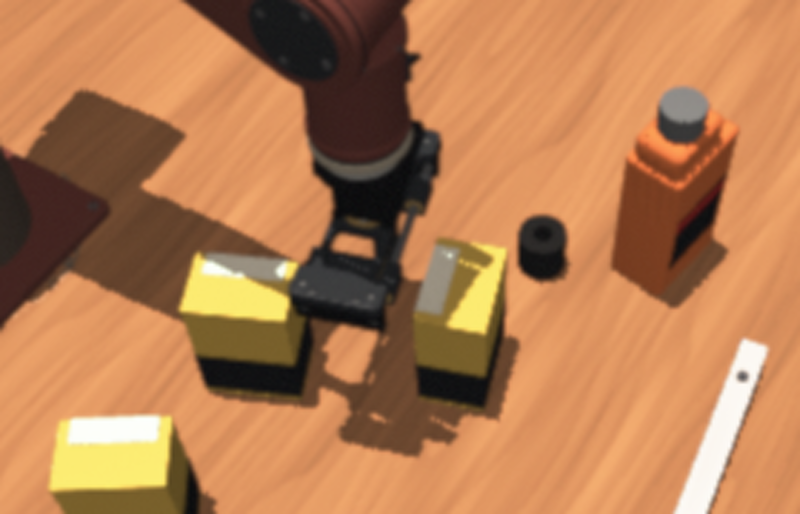

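The gripper is between the decoy and the carton and touches neither. I'll push slowly.

play_rows(rows=[[0.3,[0.05,-0.01,-0.01],[0,0,0]],[0.3,[0.03,0,0],[0,0,0]],[0.3,[0.03,0,0],[0,0,0]],[0.3,[0.03,0,0],[0,0,0]],[0.3,[0.03,0,0],[0,0,0]]])

```text
clock: 3.52
tool_pos: [484.2, 122.0, 127.3]
eef_rot: [0.005, 0.988, 0.153, 0.003]
contact_force: [-0.6, 0.1, 0.7]
grip_width: 56.8
```

```bash
python3 - <<'E'
from h import *
to(461,116,122)
for n in("scene",):
    c=r.read_camera(n);a=c["img"][110:290,170:450,::-1];cv2.imwrite(f"pics/{n}3.png",cv2.resize(a,(800,514),interpolation=cv2.INTER_CUBIC))
E
```

```text
t 3.52 pos [484.2 122.  127.3] yaw 17.58 zax [ 0.008 -0.009 -1.   ] F [-0.6  0.1  0.7] w 56.8
tool shift /300: [-0.08  -0.005  0.017]
```

View pics/scene3.png

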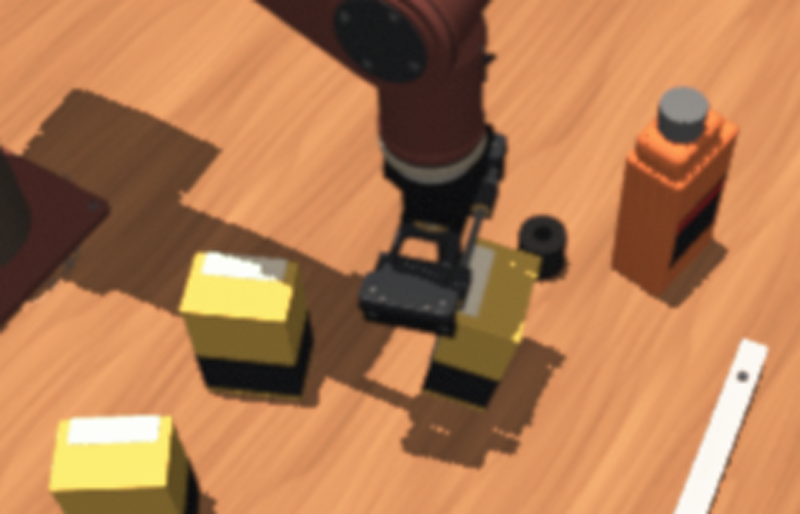

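The carton is tipping cleanly over its far edge. I'll keep pushing until it falls.

play_rows(rows=[[0.3,[0.035,0,0.01],[0,0,0]],[0.3,[0.035,0,0.01],[0,0,0]],[0.3,[0.03,0,0],[0,0,0]],[0.3,[0,0,0],[0,0,0]],[0.3,[-0.1,0,0],[0,0,0]]])

```text
clock: 4.2
tool_pos: [488.6, 122.9, 120.7]
eef_rot: [0.005, 0.988, 0.153, 0.004]
contact_force: [-0.7, -0.1, -0.8]
grip_width: 56.7
```

```bash
python3 - <<'E'
from h import *
st()
for n in("scene",):
    c=r.read_camera(n);a=c["img"][110:290,170:450,::-1];cv2.imwrite(f"pics/{n}4.png",cv2.resize(a,(800,514),interpolation=cv2.INTER_CUBIC))
E
```

```text
t 4.2 pos [488.6 122.9 120.7] yaw 17.58 zax [ 0.01  -0.009 -1.   ] F [-0.7 -0.1 -0.8] w 56.7
```

View pics/scene4.png

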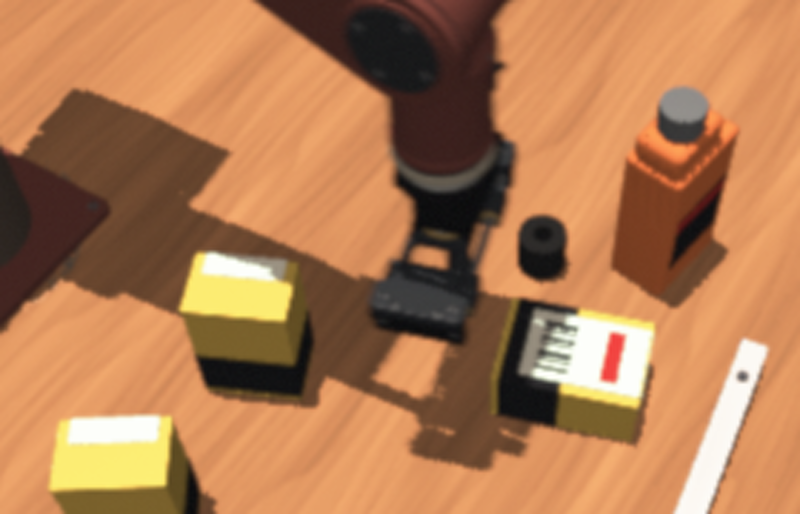

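It's on its back with the label up, and the bystanders are undisturbed. I'll back off, descend, and measure from the top camera.

play_rows(rows=[[0.2,[-0.05,0,0],[0,0,0.6]],[0.2,[0,0,0.1],[0,0,0.6]],[0.2,[0,0,0.1],[0,0,0.6]],[0.2,[0,0,0.06],[0,0,0.6]],[0.2,[0,0,0],[0,0,0]]])

```text
clock: 4.88
tool_pos: [468.6, 116.4, 40.1]
eef_rot: [0.005, 0.998, 0.067, 0.002]
contact_force: [0.1, 0.0, -0.2]
grip_width: 52.2
```

```bash
python3 - <<'E'
from h import *
st()
for n in("scene","top"):
    c=r.read_camera(n);a=c["img"][170:290,320:480,::-1] if n=="scene" else c["img"][130:310,200:440,::-1];cv2.imwrite(f"pics/{n}5.png",cv2.resize(a,(800,600),interpolation=cv2.INTER_CUBIC))
E
```

```text
t 4.88 pos [468.6 116.4  40.1] yaw 7.71 zax [ 0.005 -0.01  -1.   ] F [ 0.1  0.  -0.2] w 52.2
```

View pics/top5.png

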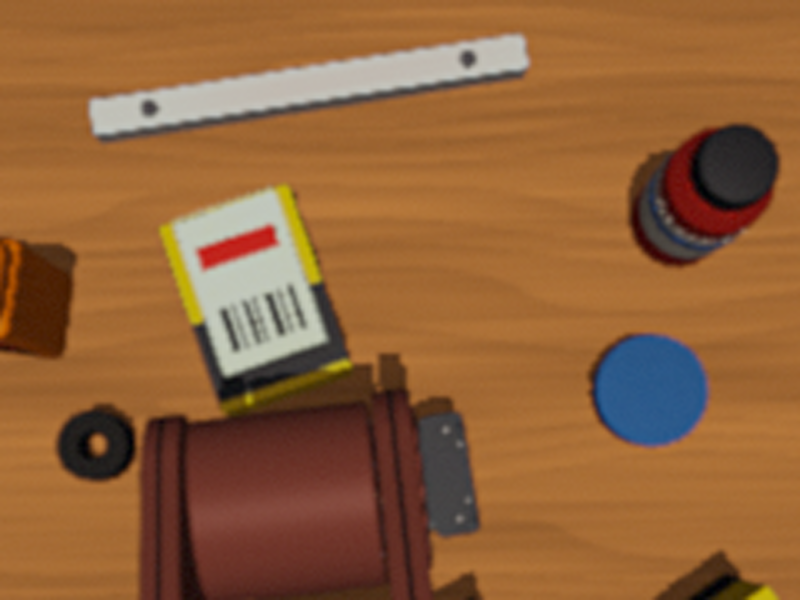

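View pics/scene5.png

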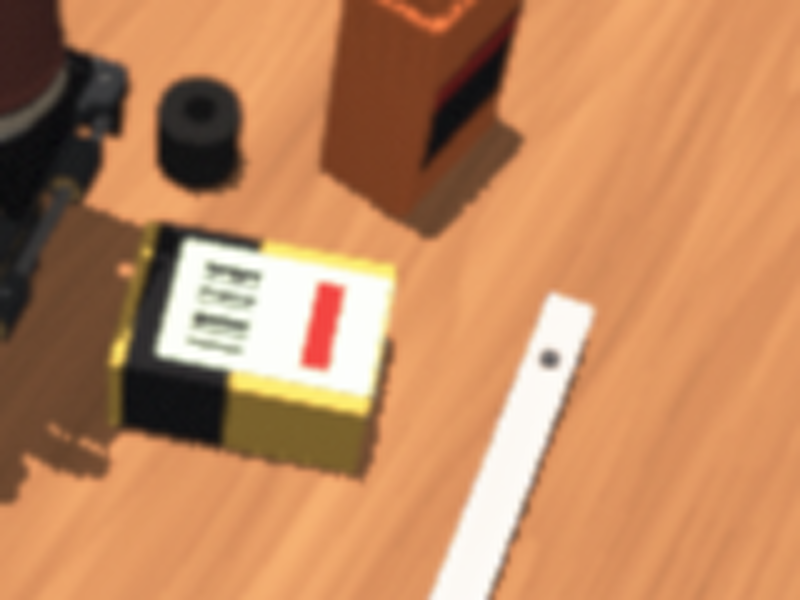

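The carton lies label up. In the top crop its top-face corners are near (163,228), (288,186), (349,362) and (222,402), and it is about 10° crooked to the rail.

```bash
cat >> h.py <<'E'
def stopframe(P):
    a=np.array([713.6,267.9]);b=np.array([754.2,-25.4]);m=(a+b)/2;y=(a-b)/np.linalg.norm(a-b);x=np.array([y[1],-y[0]]);d=np.array(P)[:2]-m
    return np.array([d@x,d@y])
E
python3 - <<'E'
from h import *
c=r.read_camera("top"); f=lambda p:(200+p[0]/3.3333,130+p[1]/3.3333)
P=np.array([back(c,f(p),62)[:2] for p in [(163,228),(288,186),(349,362),(222,402)]])
print(P.round(1)); 
for i in range(4): d=P[(i+1)%4]-P[i]; print(np.linalg.norm(d).round(1),np.degrees(np.arctan2(d[1],d[0])).round(1), "stop",stopframe(P[i]).round(1))
print("near mid",P[2:].mean(0),"far",P[:2].mean(0),stopframe(P[:2].mean(0)))
print(stopframe(back(c,f((95,137)),0)),stopframe(back(c,f((528,75)),0)))
E
```

```text
[[643.2 220. ]
 [669.5 137.5]
 [552.4  99.4]
 [527.9 182.6]]
86.6 -72.3 stop [-76.3 110.2]
123.2 -162.0 stop [-61.5  24.9]
86.7 106.4 stop [-182.8    3.2]
121.1 18.0 stop [-195.6   89. ]
near mid [540.17751817 141.00756197] far [656.36063479 178.72517653] [-68.92614582  67.56430639]
[  6.2336925  155.19332964] [   2.7937769  -151.85462519]
```

play_rows(rows=[[0.2,[0,-0.05,0],[0,0,0]],[0.2,[0.05,0,0],[0,0,0]],[0.2,[0.05,0,0],[0,0,0]],[0.2,[0.05,0,0],[0,0,0]],[0.2,[0.04,0,0],[0,0,0]]])

```text
clock: 5.65
tool_pos: [528.0, 144.4, 47.1]
eef_rot: [0.004, 0.998, 0.069, 0.008]
contact_force: [-1.1, 0.4, -0.7]
grip_width: 52.2
```

```bash
cat >> h.py <<'E'
def snap(k):
    p,M=st(); print("tcp stop",stopframe(p).round(1))
    for n in("scene","top"):
        c=r.read_camera(n);a=c["img"][170:290,320:480,::-1] if n=="scene" else c["img"][130:310,200:440,::-1];cv2.imwrite(f"pics/{n}{k}.png",cv2.resize(a,(800,600),interpolation=cv2.INTER_CUBIC))
E
python3 -c "
from h import *
snap(6)"
```

```text
t 5.65 pos [528.  144.4  47.1] yaw 7.9 zax [ 0.016 -0.007 -1.   ] F [-1.1  0.4 -0.7] w 52.2
tcp stop [-200.8   51.2]
```

View pics/top6.png

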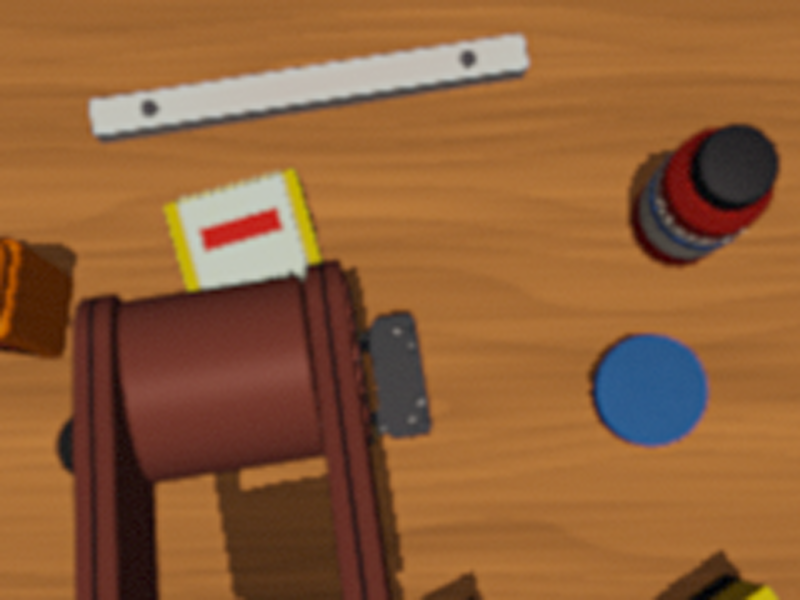

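The carton is sliding and turning toward square. I'll continue.

play_rows(rows=[[0.2,[0.03,0,0.02],[0,-0.2,0]],[0.2,[0.035,0,0.01],[0,0,0]],[0.2,[0.035,0,0],[0,0,0]],[0.2,[0.03,0,0],[0,0,0]],[0.2,[0.02,0,0],[0,0,0]]])

```text
clock: 6.38
tool_pos: [573.1, 151.1, 38.2]
eef_rot: [0.005, 0.998, 0.069, -0.0]
contact_force: [-2.1, -0.4, 1.3]
grip_width: 52.4
```

```bash
python3 -c "
from h import *
snap(7)"
```

```text
t 6.38 pos [573.1 151.1  38.2] yaw 7.92 zax [-0.   -0.01 -1.  ] F [-2.1 -0.4  1.3] w 52.4
tcp stop [-155.2   51.6]
```

View pics/top7.png

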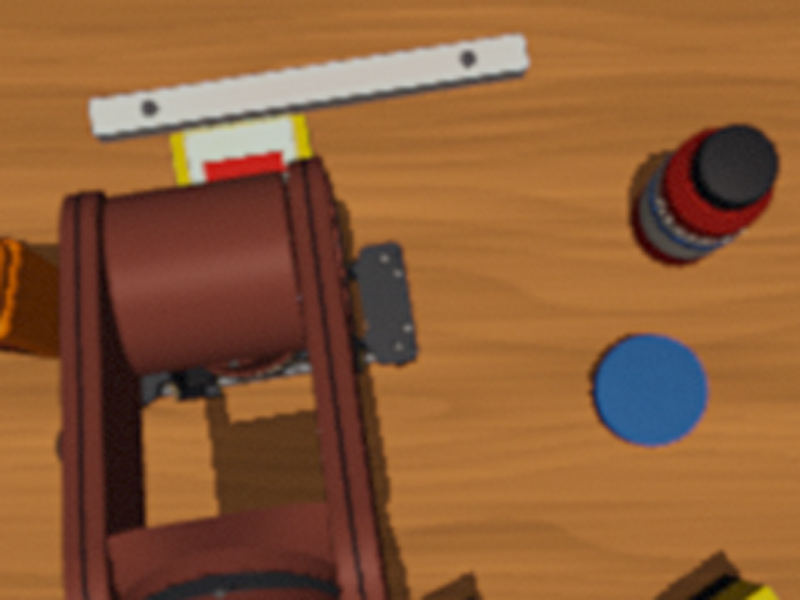

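View pics/scene7.png

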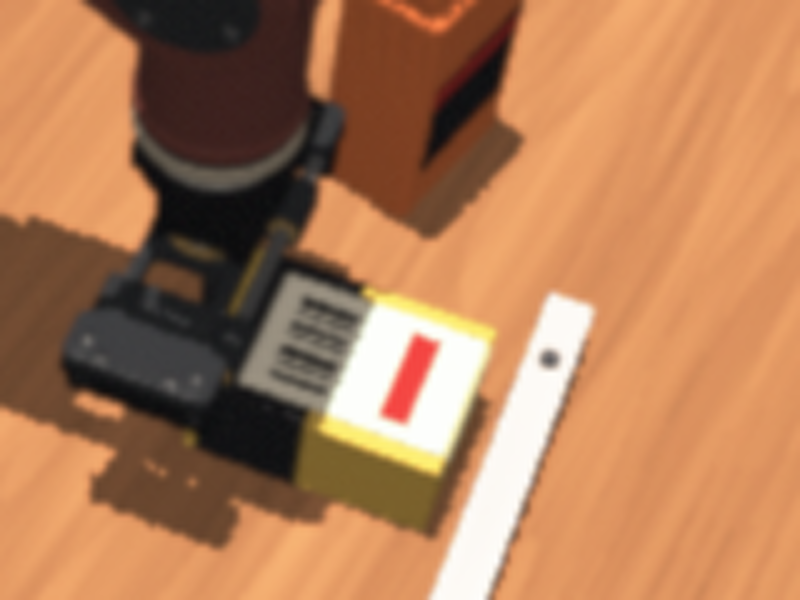

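It's now square to the rail with about 10–15 mm left, and the bottle is clear. I'll push gently until the force rises.

play_rows(rows=[[0.2,[0.02,0,-0.005],[0,0,0]],[0.2,[0.015,0,0],[0,0,0]],[0.2,[0.015,0,0],[0,0,0]],[0.2,[0.015,0,0],[0,0,0]],[0.2,[0.015,0,0],[0,0,0]]])

```text
clock: 7.1
tool_pos: [589.1, 153.4, 38.7]
eef_rot: [0.006, 0.998, 0.069, -0.011]
contact_force: [-23.3, -4.3, 16.8]
grip_width: 52.2
```

```bash
python3 -c "
from h import *
snap(8)"
```

```text
t 7.1 pos [589.1 153.4  38.7] yaw 7.94 zax [-0.022 -0.013 -1.   ] F [-23.3  -4.3  16.8] w 52.2
tcp stop [-139.    51.7]
```

View pics/scene8.png

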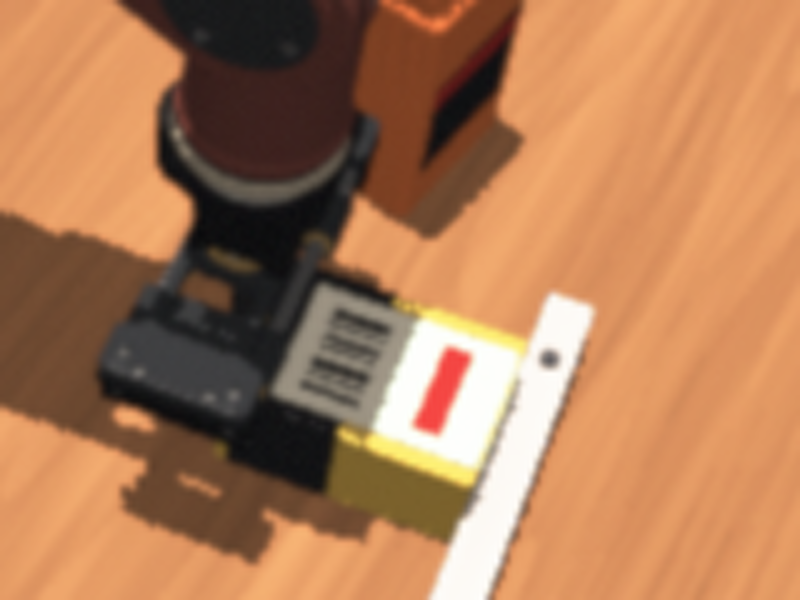

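The carton is flush: there is 23 N of reaction at the expected depth. I'll back off straight, then rise and check.

play_rows(rows=[[0.2,[-0.04,0,0],[0,0,0]],[0.2,[-0.1,0,0],[0,0,0]],[0.2,[-0.15,0,0],[0,0,0]],[0.2,[-0.05,0,-0.15],[0,0,0]],[0.2,[0,0,-0.2],[0,0,0]]])

```text
clock: 7.82
tool_pos: [484.4, 139.7, 143.0]
eef_rot: [0.006, 0.997, 0.069, -0.014]
contact_force: [1.4, 0.3, 0.7]
grip_width: 52.0
```

play_rows(rows=[[0.2,[0,0,-0.2],[0,0,0]],[0.2,[0,0,-0.2],[0,0,0]],[0.2,[-0.1,0.15,0],[0,0,0]],[0.2,[-0.05,0.2,0],[0,0,0]],[0.2,[0,0.2,0],[0,0,0]]])

```text
clock: 8.45
tool_pos: [470.2, -28.5, 279.3]
eef_rot: [0.007, 0.997, 0.074, -0.002]
contact_force: [1.2, 0.9, 0.2]
grip_width: 52.1
```

```bash
python3 -c "
from h import *
snap(9)
c=r.read_camera('top');cv2.imwrite('pics/full9.png',c['img'][:,:,::-1])"
```

```text
t 8.45 pos [470.2 -28.5 279.3] yaw 8.43 zax [-0.002 -0.014 -1.   ] F [1.2 0.9 0.2] w 52.1
tcp stop [-281.7 -112.2]
```

View pics/top9.png

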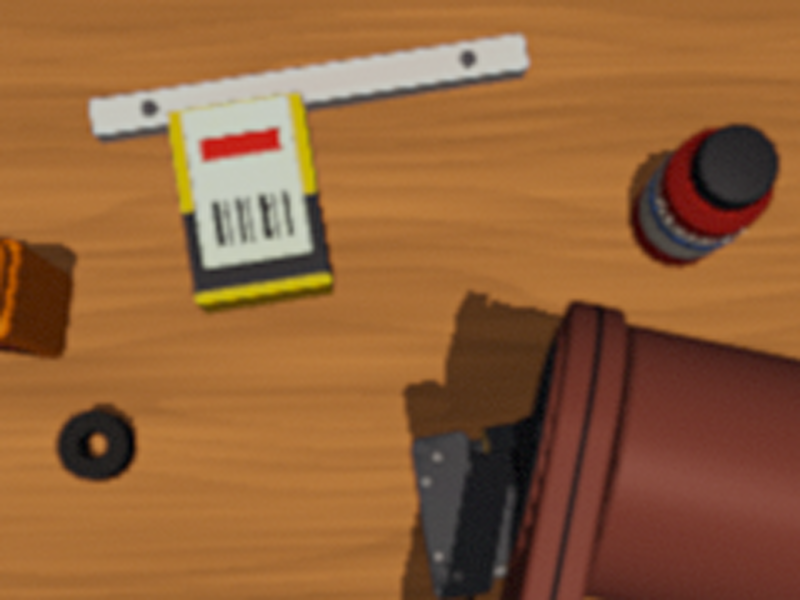

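View pics/scene9.png

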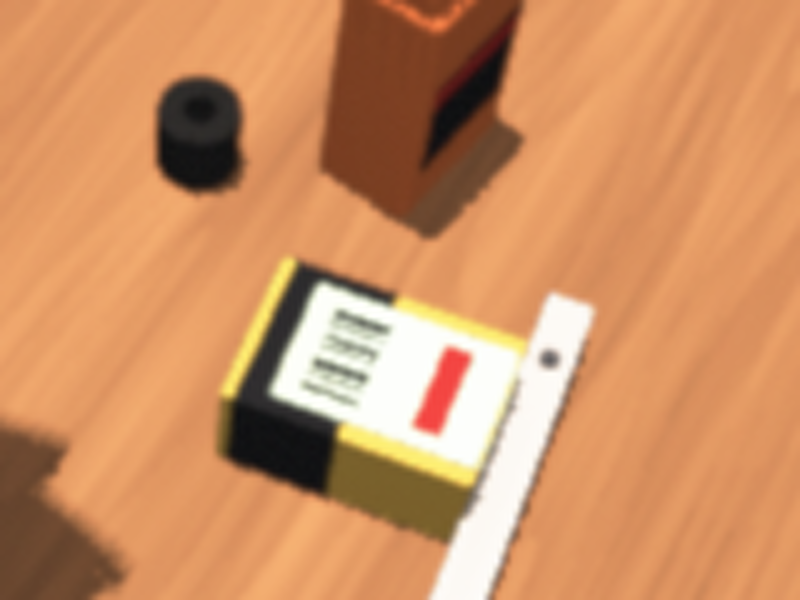

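View pics/full9.png

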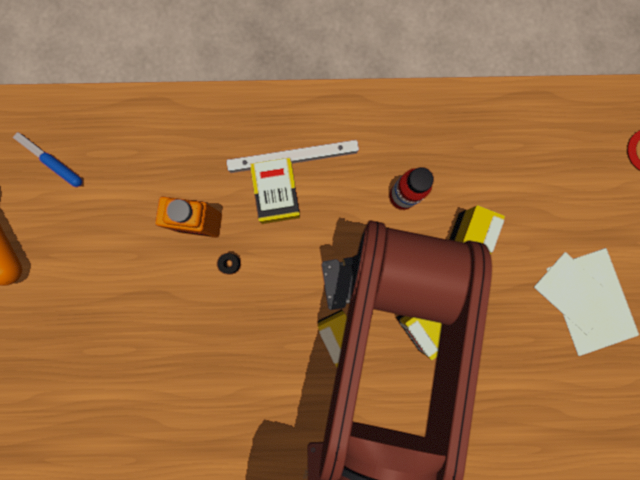

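play_rows(rows=[[0.2,[0,0,0],[0,0,0]],[0.2,[0,0,0],[0,0,0]],[0.2,[0,0,0],[0,0,0]],[0.2,[0,0,0],[0,0,0]],[0.2,[0,0,0],[0,0,0]]])

```text
clock: 9.22
tool_pos: [470.6, -25.6, 278.0]
eef_rot: [0.006, 0.997, 0.073, -0.003]
contact_force: [0.5, 1.1, 0.0]
grip_width: 52.2
```

```bash
python3 - <<'E'
from h import *
st()
c=r.read_camera("top"); f=lambda p:(200+p[0]/3.3333,130+p[1]/3.3333)
P=np.array([back(c,f(p),62)[:2] for p in [(170,112),(300,94),(331,275),(195,294)]])
for i in range(4): d=P[(i+1)%4]-P[i]; print(np.linalg.norm(d).round(1),np.degrees(np.arctan2(d[1],d[0])).round(1), "stop",stopframe(P[i]).round(1))
a=cv2.imread("pics/full9.png"); b=c["img"][:,:,::-1]; print(np.abs(a[140:230,230:320].astype(int)-b[140:230,230:320]).max())
E
```

```text
t 9.22 pos [470.6 -25.6 278. ] yaw 8.38 zax [-0.004 -0.012 -1.   ] F [0.5 1.1 0. ] w 52.2
86.7 -83.0 stop [-0.5 94.4]
122.5 -171.3 stop [-1.8  7.7]
89.9 96.9 stop [-124.3    6. ]
122.3 7.1 stop [-122.8   95.9]
12
```

```bash
python3 -c "
from workcell import r
print(r.finish_job())"
```

```text
the job is handed in; nothing more can be done
None
```

The job is handed in at about 9.3 s. The carton lies on its back, label up, with its top end against the stop rail. The interface gave no verdict.

I tipped the leftmost of the four cartons with the fingertips at about 100 mm height. I then lowered the gripper, aligned it with the rail, and pushed the near end with both fingertips. That turned the carton square and slid it to the rail, where the contact force rose to about 23 N. I then backed off and lifted clear.

Last checks, from the camera images:

| Check | Measured | Limit |
|---|---|---|
| Gap from top end to stop face | about 1 mm, calibration good to about 2 mm | 6 mm |
| Offset from the stop's middle | about 51 mm | 120 mm |
| Squareness to the stop | within about 1° | about 5.7° (0.1 rad) |
| Carton movement between last two pictures | none visible | still |
| Force on the tool, arm clear | about 1 N, as in free air | no contact |

- **Bystanders:** in the last top view the oil bottle, spray can and bushing are where they started. The tin was hidden under the arm in the last picture taken (`full9.png`). It was unmoved in the latest pictures that showed it, and the gripper stayed well above it after that.
- **Measurement disagreement:** the carton edges measured 4–8 mm short in the image, because the corner picks are coarse. The rail's bottom-edge picks also put its face 3–6 mm farther out than its top-edge picks. I relied on the contact force and on where the tool stopped to judge the carton flush.

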